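# Scrape the chips off the bench plate into the tray

### The job

Take the wooden scraper block from its rubber-topped rest and wipe all four loose metal chips off the steel bench plate into the grey metal tray at the plate's end, pushing them only with the scraper, never with the gripper or arm. Then set the scraper down, without dropping it, upright on its rest again, roughly in the middle and lined up with it. Leave the other things on the bench where they are.

Things in the scene. Friction and masses are not known exactly. Their poses are not given: they have to be found in the camera images.
- plate: dark steel bench plate, fixed, 192 (x) by 220 (y) mm, flat top face 50 mm above its origin (centre of underside, on the table). Two rails, 8 mm thick and standing 12 mm above the top face, run along y on its +x and -x edges, 176 mm apart inside. Both ends (+y and -y) are open.
- tray: open grey sheet-metal chip tray, fixed, 200 (x) by 150 (y) by 40 mm high, walls and floor 4 mm, standing against one of the plate's two open ends (either one) with the same yaw as the plate, its rim 10 mm below the plate's top face. Origin: centre of underside.
- rest: the scraper's rest: fixed wooden slab with black rubber top, 170 (x) by 90 (y) mm, rubber top 20 mm above its origin (centre of underside), beyond the plate's other open end.
- scraper: wooden scraper block, 350 g, standing on the rest at the start: base 120 (x, the blade's length) by 36 (y) by 34 mm high with steel lower edge, and on it an upright wooden handle ridge 90 (x) by 26 (y) mm reaching from 34 to 82 mm above the origin (centre of underside). Either long face of the base can push. Grip the ridge across y.
- chip0: loose aluminium chip, a flat bent strip about 62 by 20 mm, 8 mm thick, lying on the plate at the start. Origin: middle of its underside.
- chip1: loose aluminium chip, a flat bent strip about 62 by 20 mm, 8 mm thick, lying on the plate at the start. Origin: middle of its underside.
- chip2: loose aluminium chip, a flat bent strip about 62 by 20 mm, 8 mm thick, lying on the plate at the start. Origin: middle of its underside.
- chip3: loose aluminium chip, a flat bent strip about 62 by 20 mm, 8 mm thick, lying on the plate at the start. Origin: middle of its underside.
- wrench: bystander: steel spanner, 160 mm long along x, lying on the table
- bearing: bystander: steel bearing ring, 72 mm across, 20 mm high, origin at centre of underside
- mug: bystander: white mug, 76 mm across, 75 mm high, origin at centre of underside
- jar: bystander: glass jar with steel cap, 68 mm across, 80 mm high, origin at centre of underside
- oilcan: bystander: grey can, 60 mm across, 170 mm high, origin at centre of underside
- carton: bystander: small cardboard box, 70 (x) by 100 (y) by 45 mm high, origin at centre of underside
Mind the look-alikes: they are no part of the job. What is shaped like the chip1 but blue or purple is not meant. Leave any red or yellow look-alike of the scraper alone.

How it is judged:
On the way, in this order (a step that is already met when the one before it is completed fails the run):
1. the scraper is held in the gripper and lifted off its rest (contact force between the fingers and scraper above 1 N and z of scraper in the frame of rest above 0.03 m), for 0.1 s.
2. all four chips lie in the tray while the scraper is still held off the rest (all of step 1 and x of chip0 in the frame of tray between -0.098 and 0.098 m and y of chip0 in the frame of tray between -0.073 and 0.073 m and z of each of chip0, chip1, chip2, chip3 in the frame of tray below 0.036 m and x of chip1 in the frame of tray between -0.098 and 0.098 m and y of chip1 in the frame of tray between -0.073 and 0.073 m and x of chip2 in the frame of tray between -0.098 and 0.098 m and y of chip2 in the frame of tray between -0.073 and 0.073 m and x of chip3 in the frame of tray between -0.098 and 0.098 m and y of chip3 in the frame of tray between -0.073 and 0.073 m), for 0.1 s.
At the end, for the whole second after the job is handed in: All four chips lie inside the tray (their middles within its walls and below its rim), and the scraper stands at rest, upright, on its rest: its middle within 25 mm of the rest's middle along each of the rest's axes, its length within 0.3 rad of the rest's length (x of chip0 in the frame of tray between -0.098 and 0.098 m and y of chip0 in the frame of tray between -0.073 and 0.073 m and z of each of chip0, chip1, chip2, chip3 in the frame of tray below 0.036 m and x of chip1 in the frame of tray between -0.098 and 0.098 m and y of chip1 in the frame of tray between -0.073 and 0.073 m and x of chip2 in the frame of tray between -0.098 and 0.098 m and y of chip2 in the frame of tray between -0.073 and 0.073 m and x of chip3 in the frame of tray between -0.098 and 0.098 m and y of chip3 in the frame of tray between -0.073 and 0.073 m and x of scraper in the frame of rest between -0.025 and 0.025 m and y of scraper in the frame of rest between -0.025 and 0.025 m and z of scraper in the frame of rest between 0.015 and 0.026 m and angle between scraper's own z axis and vertical below 0.1 rad and angle between the x axis of scraper and the x axis of rest, either way round below 0.3 rad and linear speed of each of chip0, chip1, chip2, chip3, scraper below 0.03 m/s); the robot touches nothing.
It fails at once if a chip is touched by the gripper or arm (contact force between any of the fingers, the arm and chip0 above 0.3 N or contact force between any of the fingers, the arm and chip1 above 0.3 N or contact force between any of the fingers, the arm and chip2 above 0.3 N or contact force between any of the fingers, the arm and chip3 above 0.3 N).
It fails at once if the scraper is dropped (falls free at more than 0.6 m/s) (contact force between the fingers and scraper below 0.05 N and linear speed of scraper above 0.6 m/s).
It fails at once if a bystander is moved by more than 30 mm (distance of any of wrench, bearing, mug, jar, oilcan, carton from where it was at the start of the episode above 0.03 m).
It also fails if it takes over 51 s, if anything falls off the work surface, if the arm or the gripper's body presses on something with over 40 N, if the wrist force passes 120 N, or if a joint passes its speed limit or range.

### The arm

A 6-joint arm with a two-finger parallel gripper is mounted at the origin on the work surface. World frame = base frame: x ahead of the robot, y to its left, z up, the work surface at z = 0. Lengths are in m, angles in rad, forces in N, time in s.
With the tool pointing down it reaches from about 0.35 to 0.975 m from the base axis. Payload 4.9 kg.
Tool frame: the origin (TCP) lies midway between the tips of the shut fingers; the grasp point (between the pads) lies 19 mm behind it (ctrl.hold_point_z is the distance from the TCP to the grasp point, in m); z points along the fingers, y is the line along which they close (so a half turn about z gives the same grasp; the last joint's range is limited). The gripper opens to 85 mm and grips with 20 to 120 N. Pads are 22 mm wide; open, the fingers measure 114 mm over their backs; the gripper's body (76 mm by 85 mm) begins 54 mm behind the grasp point. The pads swing forward as they close: fully open they stand 13 mm farther back than shut.
Start: joints at [1.077, 0.053, 1.613, -0, 1.476, -0.119], TCP at [0.229, 0.582, 0.231] pointing down, gripper open.
Joint ranges: [-3.01, 3.01], [-1.01, 2.22], [0.06, 2.58], [-1.02, 4.17], [0.09, 2.62], [-3.14, 3.14]. Speed limits (rad/s): [2.57, 2.57, 3.14, 3.14, 3.14, 3.14].

### API

Orientations are given as a rotation vector (axis times angle).
In Python, from station import status, viewer, finish_job, ctrl gives the robot as it stands.
- The arm moves only by the shell command python3 -m jog 'ROWS' [FORCE]. ROWS is JSON, a list of rows, each a list of 7 numbers: the turn, a rotation vector about the tool's x, y, z each as a share of 5 degrees, from -1 to 1, then the shift along the tool's x, y, z each as a share of 30 mm, from -1 to 1, then the opening, from -1 (shut) to 1 (fully open). A call has 1 to 5 rows; each row shifts and turns the commanded pose from where the row before left it, along the tool's axes as they then stand; what a row does not reach is not made up. A row lasts 1/8 s, in which the tool goes at most 62.5 mm and 10.7 degrees, less where a joint would pass 70% of its speed; a pose out of reach is approached as far as the arm can. A call with a number of a shift or a turn outside -1 to 1 is refused whole. A call with a gripper value outside its range is refused whole. The fingers move at their own pace and stop on an object; FORCE is the grip in N (left out, the last holds). Time passes only in rows, so rows that do not move let the fingers close. It gives the time, the measured TCP pose, the force, the opening and the grip force at its end, in the units of the state.
- status.get_obs(): the state, without advancing time (a new reading comes with each control period).
- viewer.get_image(name): name is "side" or "top"; returns a dict with "img" (480x640x3 uint8, red, green, blue), "fovy" (degrees; the focal length in pixels is half the picture's height over the tangent of half this angle, whatever the lens; pixels are square), "cx", "cy" (the principal point, pixels), "distortion" ([k1, k2, p1, p2, k3] as OpenCV has them; the pictures are not rectified), "rvec" (rotation vector, rad) and "tvec" (3), from world to camera coordinates, as OpenCV has them. Camera axes: x right, y down, z forward; pixel columns grow to the right and rows downward; lengths in m; the calibration is good to about 2 mm. A picture is of the moment at which its call begins. There is no depth.
- finish_job(): hands the job in; it is judged then, once.
The state is a dict: "t": time; "q": joint angles; "dq": joint speeds; "effort": joint torques, N m; "tool_pos": TCP position; "tool_rot": TCP orientation; "contact_force": force on the tool from outside, world axes, zero at the start; "wrist_torque": the same for the moment, N m; "opening": finger opening in m; "grip_force": force on a finger pad.
Only numpy, scipy, OpenCV 4.12 (cv2) and the standard library are available. Lean on these libraries where they do the work, as an engineer would, in place of code of your own. Each camera call takes 0.05 s, during which the arm holds its last target. There are 200 camera calls.

## Working session

There is one attempt and no reset: what is moved stays moved. The work goes in short steps, Python scripts to look and compute and a shell command to move; the robot and the scene stay as the last step left them, time stands still between calls to the robot, and variables do not carry over. Pictures are saved under pics/ and viewed, at most 10 in all, crops included, and the job is handed in when it is done.

```bash
mkdir -p pics; ls
cat > h.py <<'E'
import numpy as np, cv2
from station import status, viewer, ctrl
def cam(n,save=None):
    d=viewer.get_image(n)
    f=240/np.tan(np.radians(d["fovy"])/2)
    d["K"]=np.array([[f,0,d["cx"]],[0,f,d["cy"]],[0,0,1.]]); d["D"]=np.array(d["distortion"],float)
    d["R"]=cv2.Rodrigues(np.array(d["rvec"],float))[0]; d["t"]=np.array(d["tvec"],float)
    if save: cv2.imwrite(save,d["img"][:,:,::-1])
    return d
def ray(d,uv,z):
    p=cv2.undistortPoints(np.array(uv,float).reshape(-1,1,2),d["K"],d["D"])[:,0]
    r=np.c_[p,np.ones(len(p))]@d["R"]; c=-d["R"].T@d["t"]
    return c+r*((z-c[2])/r[:,2])[:,None]
def proj(d,P):
    return cv2.projectPoints(np.array(P,float).reshape(-1,1,3),np.array(d["rvec"],float),d["t"],d["K"],d["D"])[0][:,0]
E
python3 - <<'E'
from h import *
for n in("top","side"):
    d=cam(n,f"pics/{n}0.png"); print(n,d["fovy"],-d["R"].T@d["t"])
print(status.get_obs(),ctrl.hold_point_z)
E
```

```text
pics
top 50.97641874042775 [ 0.45693661 -0.00285584  0.97743259]
side 56.213998609411966 [0.50601626 0.80372568 0.58504954]
{'t': 0.1, 'q': array([ 1.07698904e+00,  5.32761434e-02,  1.61417621e+00,  5.32151304e-06,
        1.47596365e+00, -1.19015663e-01]), 'dq': array([-0.00095145, -0.00168266, -0.00355282,  0.00174032,  0.00018211,
        0.00032129]), 'effort': array([-7.68027519e-06, -3.94903529e+01, -3.71363211e+01, -9.50294861e-05,
        3.96339339e-03, -1.20664161e-06]), 'tool_pos': array([0.22853847, 0.58111418, 0.23018339]), 'tool_rot': array([-5.85178802e-01, -3.08604530e+00,  2.72772121e-03]), 'contact_force': array([ 0.09653902, -0.42487204,  0.58048149]), 'wrist_torque': array([ 0.04872522, -0.01809985, -0.00201472]), 'grip_force': 0.0, 'opening': 0.08515879289124534} 0.0187
```

View pics/top0.png

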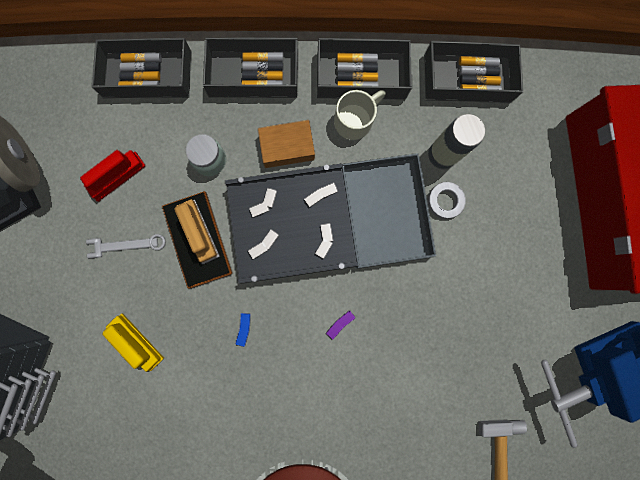

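View pics/side0.png

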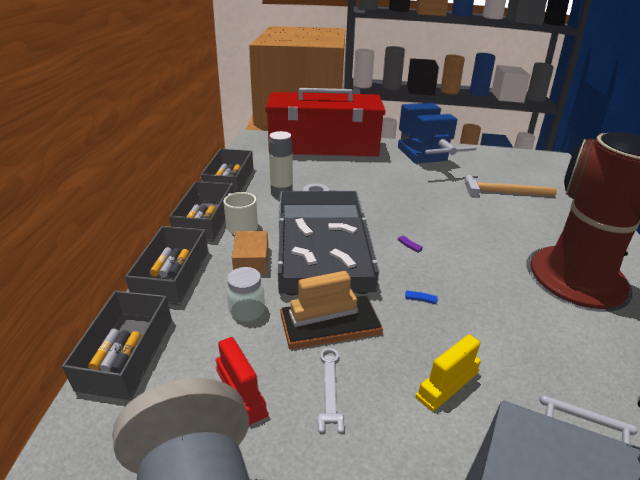

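The top view shows the wooden scraper at (195,230) on its black rest. The plate with 4 white chips spans (227-345,165-285), with the tray on its right. 

Scraper candidates: wooden (195,230), red (113,175), yellow (133,342); wooden is the one. Chip candidates: white (262,202), (320,194), (263,243), (324,240); blue (243,330) and purple (341,325) are look-alikes.

Run:
```python
from h import *
d=cam("top"); im=d["img"]
c=cv2.resize(im[150:300,150:350],(800,600),interpolation=cv2.INTER_CUBIC); cv2.imwrite("pics/crop.png",c[:,:,::-1])
hsv=cv2.cvtColor(im,cv2.COLOR_RGB2HSV)
def rect(m,z,name,n=1):
    cs=sorted(cv2.findContours(m.astype(np.uint8),0,2)[0],key=cv2.contourArea)[-n:]
    for k in cs:
        hull=ray(d,cv2.convexHull(k).reshape(-1,2),z)[:,:2].astype(np.float32)*1000
        (x,y),s,a=cv2.minAreaRect(hull); print(name,np.round([x,y],1),np.round(s,1),round(a,1),"px",k.reshape(-1,2).mean(0).round())
roi=np.zeros(im.shape[:2],bool); roi[150:300,155:350]=1
wood=(hsv[...,1]>90)&(hsv[...,0]<25)&(hsv[...,2]>130)&roi
rect(wood&(np.arange(640)[None]<240),.102,"ridge")
white=(hsv[...,2]>190)&(hsv[...,1]<40)&roi&(np.arange(640)[None]>235)
rect(white,.058,"chip",4)
ry=roi&(np.arange(640)[None]<235)&(np.arange(480)[:,None]>188)
dark=(hsv[...,2]<45)&ry
rect(dark,.02,"rest")
```

```text
ridge [545.3 195.1] [108.2  35.3] 25.1 px [196. 229.]
chip [600.8  77.4] [26.8 63. ] 49.5 px [263. 204.]
chip [619.8 -27. ] [18.8 61.6] 30.0 px [322. 193.]
chip [533.8 -36.6] [24.8 62.1] 80.1 px [324. 243.]
chip [524.7  76.7] [21.6 63.4] 44.6 px [263. 245.]
rest [536.8 211.2] [163.8  84. ] 19.7 px [195. 239.]
```

View pics/crop.png

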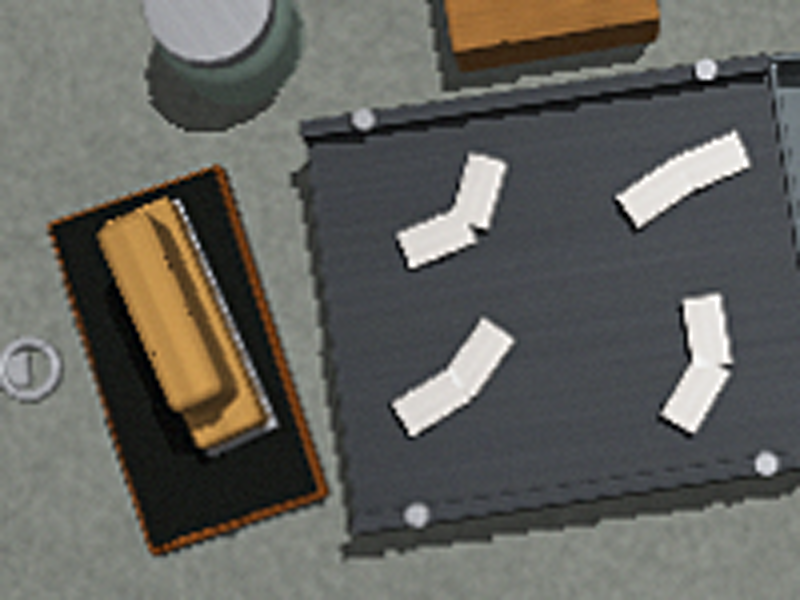

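The crop confirms the wooden scraper on its rest, tilted anticlockwise of image vertical, with ridge centre near px (193,227). It also shows rail bolts at crop (363,119), (706,69), (417,515), (766,464) and the rest corners.

```bash
python3 - <<'E'
from h import *
d=cam("top"); P=lambda L,z:(ray(d,np.array(L)/4+150-.375,z)[:,:2]*1000)
b=P([(363,119),(706,69),(417,515),(766,464)],.064);print("bolts",b.round(1).tolist())
print(" yaw y-dir",[np.degrees(np.arctan2(*(b[i]-b[i+1])[[0,1]])).round(2) for i in(0,2)],"sep",np.linalg.norm(b[0]-b[2]),np.linalg.norm(b[0]-b[1]),"mid",b.mean(0))
r=P([(50,222),(218,167),(325,494),(155,552)],.018);print("rest",r.round(1).tolist(),"mid",r.mean(0),[np.linalg.norm(r[i]-r[(i+1)%4]).round(1) for i in range(4)])
v=r[0]+r[1]-r[2]-r[3];print("rest x ax deg",np.degrees(np.arctan2(v[1],v[0])))
k=P([(98,232),(172,410),(180,203),(240,393)],.102);print("ridge",k.round(1).tolist())
s=P([(178,200),(272,424),(196,450)],.054);print("base",s.round(1).tolist())
s=P([(275,428),(210,458)],.020);print("steel",s.round(1).tolist())
p=P([(302,125),(775,55)],.062);print("plate",p.round(1).tolist());
E
python3 - <<'E'
import cv2;im=cv2.imread("pics/side0.png")[175:350,220:400]
cv2.imwrite("pics/sidecrop.png",cv2.resize(im,(617,600),interpolation=cv2.INTER_CUBIC))
E
```

```text
bolts [[644.5, 120.9], [669.7, -37.3], [462.7, 91.9], [487.7, -65.9]]
 yaw y-dir [np.float64(-9.07), np.float64(-8.99)] sep 184.07405010273482 160.16611792539223 mid [566.14998126  27.40229799]
rest [[602.0, 278.7], [629.7, 197.1], [472.4, 140.9], [443.5, 221.9]] mid [536.90049164 209.64282748] [np.float64(86.1), np.float64(167.1), np.float64(86.0), np.float64(168.4)]
rest x ax deg 19.709502555840093
ridge [[585.0, 232.3], [506.7, 196.5], [598.3, 196.0], [514.5, 166.7]]
base [[607.5, 207.9], [503.6, 160.8], [491.1, 195.7]]
steel [[503.4, 165.3], [488.7, 196.2]]
plate [[641.8, 149.4], [677.3, -69.3]]
```

View pics/sidecrop.png

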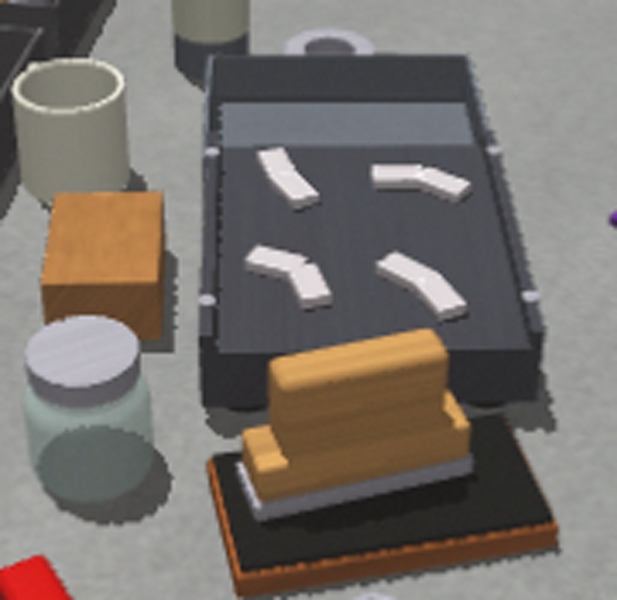

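Side view: the scraper stands upright on the rest, with the plate and tray beyond it and the carton and jar well to the left, clear of the path. Sizes check out: bolts 184 mm apart, rest about 168x86 at the rubber.

```bash
cat >> h.py <<'E'
from scipy.spatial.transform import Rotation as Ro
PC=np.array([.566,.0274]); PY=np.radians(9.03)
def pl(x,y): # plate local -> world
    c,s=np.cos(PY),np.sin(PY); return PC+[c*x-s*y,s*x+c*y]
def go(xy,z,yaw): # yaw deg of tool y axis in world; prints tool units
    o=status.get_obs(); R=Ro.from_rotvec(o["tool_rot"]).as_matrix()
    d=R.T@(np.r_[xy,z]-o["tool_pos"])/.03
    Rt=np.array([[np.sin(yaw:=np.radians(yaw)),np.cos(yaw),0],[-np.cos(yaw),np.sin(yaw),0],[0,0,-1]])
    Rt[:,0]=np.cross(Rt[:,1],Rt[:,2])
    w=Ro.from_matrix(R.T@Rt).as_rotvec(degrees=True)/5
    print("target",np.round(np.r_[xy,z],4),"shift units",d.round(2),"turn units",w.round(2))
E
python3 - <<'E'
from h import *
go([.5515,.203],.15,114.4)
d=cam("side"); a=np.radians(24.4);u=np.array([np.cos(a),np.sin(a)]);v=np.array([-u[1],u[0]])
Q=proj(d,[np.r_[np.array([.5515,.203])+sx*.045*u+.013*v,.102] for sx in(1,-1)]); print("proj side crop",((Q-[220,175])*3.428).round())
print("jar",ray(cam("top"),[(203,150)],.08))
E
```

```text
target [0.5515 0.203  0.15  ] shift units [-14.63  -7.79   2.69] turn units [-0.01 -0.01 -9.17]
proj side crop [[277. 384.]
 [449. 350.]]
jar [[0.69550378 0.18911232 0.08      ]]
```

The projected side-view ridge corners match the picture to within 2 mm, so I'm going.

```bash
python3 -m jog '[[0,0,0,-0.91,-0.49,0,1],[0,0,0,-0.91,-0.49,0,1],[0,0,0,-0.91,-0.49,0,1],[0,0,0,-0.91,-0.49,0,1],[0,0,0,-0.91,-0.49,0,1]]' >/dev/null
python3 -m jog '[[0,0,0,-0.91,-0.49,0,1],[0,0,0,-0.91,-0.49,0,1],[0,0,0,-0.91,-0.49,0,1],[0,0,0,-0.91,-0.49,0,1],[0,0,0,-0.91,-0.49,0,1]]' >/dev/null
python3 -m jog '[[0,0,0,-0.91,-0.49,0,1],[0,0,0,-0.91,-0.49,0,1],[0,0,0,-0.91,-0.49,0,1],[0,0,0,-0.91,-0.49,0,1],[0,0,0,-0.91,-0.49,0,1]]' >/dev/null
python3 -m jog '[[0,0,0,-0.91,-0.49,0,1],[0,0,-1,0,0,0,1],[0,0,-1,0,0,0,1],[0,0,-1,0,0,0,1],[0,0,-1,0,0,0,1]]' >/dev/null
python3 -m jog '[[0,0,-1,0,0,0.6,1],[0,0,-1,0,0,0.6,1],[0,0,-1,0,0,0.6,1],[0,0,-1,0,0,0.6,1],[0,0,-1,0,0,0,1]]'
python3 -c "
from h import *
go([.5515,.203],.061,114.4)"
```

```text
t: 3.42
tool_pos: [0.5478, 0.2025, 0.1569]
tool_rot: [0.644, -3.071, 0.0]
contact_force: [0.0, -0.3, -0.7]
opening: 0.0855
grip_force: 0.0
target [0.5515 0.203  0.061 ] shift units [-0.13 -0.04  3.2 ] turn units [ 0.01 -0.05 -0.14]
```

```bash
python3 -m jog '[[0,0,-0.14,-0.13,-0.04,0.8,1],[0,0,0,0,0,0.8,1],[0,0,0,0,0,0.8,1],[0,0,0,0,0,0.5,1],[0,0,0,0,0,0.3,1]]' 60
python3 -m jog '[[0,0,0,0,0,0,0],[0,0,0,0,0,0,-0.3],[0,0,0,0,0,0,-1],[0,0,0,0,0,0,-1],[0,0,0,0,0,0,-1]]' 60
python3 -m jog '[[0,0,0,0,0,0,-1],[0,0,0,0,0,0,-1],[0,0,0,0,0,0,-1]]' 60
```

```text
t: 4.05
tool_pos: [0.553, 0.2032, 0.0625]
tool_rot: [0.659, -3.071, 0.0]
contact_force: [0.7, -0.5, -0.8]
opening: 0.0854
grip_force: 0.0
t: 4.68
tool_pos: [0.5536, 0.2035, 0.064]
tool_rot: [-0.659, 3.071, 0.0]
contact_force: [-0.3, -0.2, 2.7]
opening: 0.0252
grip_force: 64.2
t: 5.05
tool_pos: [0.5536, 0.2035, 0.064]
tool_rot: [-0.659, 3.071, 0.0]
contact_force: [-1.8, -0.4, 6.0]
opening: 0.0256
grip_force: 64.4
```

```bash
python3 -m jog '[[0,0,0,0,0,-0.5,-1],[0,0,0,0,0,-1,-1],[0,0,0,0,0,-1,-1],[0,0,1,0,0,0,-1],[0,0,1,0,0,0,-1]]' 60
python3 -m jog '[[0,0,1,0,0,0,-1],[0,0,0.05,0,0,0,-1]]'
python3 -c "
from h import *
go(pl(.022,.108),.11,99.03)
cam('side','pics/s1.png')"
```

```text
t: 5.68
tool_pos: [0.553, 0.203, 0.1386]
tool_rot: [0.384, -3.118, 0.001]
contact_force: [0.3, 0.3, -2.5]
opening: 0.0251
grip_force: 63.7
t: 5.92
tool_pos: [0.5527, 0.203, 0.1378]
tool_rot: [0.247, -3.131, 0.001]
contact_force: [-0.0, -0.2, -2.6]
opening: 0.0253
grip_force: 63.7
target [0.5708 0.1375 0.11  ] shift units [-0.25 -2.25  0.93] turn units [-0.   -0.01 -0.  ]
```

View pics/s1.png

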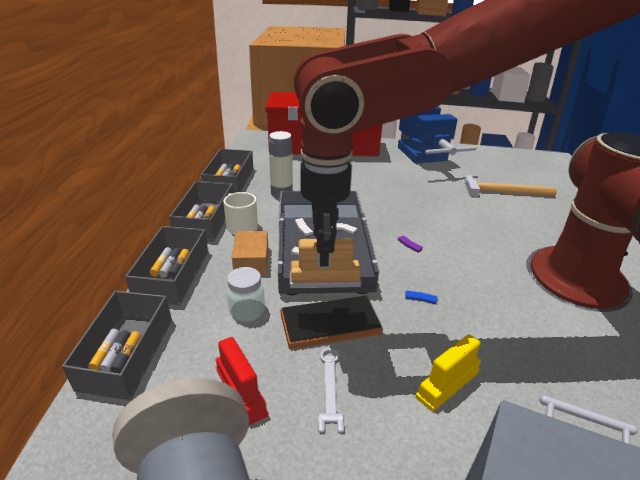

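The scraper (325,262) is held level and lifted, and the rest is empty. Now I'm moving it to the plate's near end.

```bash
python3 -m jog '[[0,0,0,-0.13,-0.75,0,-1],[0,0,0,-0.12,-0.75,0,-1],[0,0,0,0,-0.75,0.5,-1],[0,0,0,0,0,0.7,-1],[0,0,0,0,0,0,-1]]'
python3 -m jog '[[0,0,0,0,0,0.1,-1],[0,0,0,0,0,0,-1]]'
python3 -c "
from h import *
go(pl(.022,.108),.095,99.03)"
```

```text
t: 6.6
tool_pos: [0.5689, 0.1378, 0.0992]
tool_rot: [0.246, -3.126, -0.0]
contact_force: [1.1, 0.6, -3.4]
opening: 0.0252
grip_force: 63.5
t: 6.85
tool_pos: [0.5714, 0.1384, 0.0998]
tool_rot: [-0.247, 3.131, 0.0]
contact_force: [0.4, 0.0, -2.6]
opening: 0.0253
grip_force: 63.5
target [0.5708 0.1375 0.095 ] shift units [ 0.02 -0.02  0.16] turn units [0.   0.01 0.  ]
```

```bash
python3 -m jog '[[0,0,0,0,0,0.1,-1],[0,0,0,0,0,0,-1]]'|egrep 'pos|cont'
python3 -m jog '[[0,0,0,0,0,0.07,-1],[0,0,0,0,0,0,-1]]'|egrep 'pos|cont'
```

```text
tool_pos: [0.5711, 0.1379, 0.0963]
contact_force: [-0.4, 0.3, -2.3]
tool_pos: [0.5712, 0.1378, 0.0942]
contact_force: [-0.5, 0.5, -3.3]
```

```bash
python3 -m jog '[[0,0,0,0,0,0.04,-1],[0,0,0,0,0,0,-1]]'|egrep 'pos|cont'
```

```text
tool_pos: [0.5714, 0.1378, 0.094]
contact_force: [-4.0, -0.2, 4.2]
```

Light contact with the plate at TCP z 0.094. First pass, on the +x side:

```bash
python3 -m jog '[[0,0,0,0,-0.5,0,-1],[0,0,0,0,-0.5,0,-1],[0,0,0,0,-0.5,0,-1],[0,0,0,0,-0.5,0,-1],[0,0,0,0,-0.5,0,-1]]'|egrep 'pos|cont|grip'
python3 -m jog '[[0,0,0,0,-0.5,0,-1],[0,0,0,0,-0.5,0,-1],[0,0,0,0,-0.5,0,-1],[0,0,0,0,-0.5,0,-1]]'|egrep 'pos|cont|grip'
python3 -c "
from h import *
go(pl(.022,-.110),.0945,99.03)
cam('top','pics/t1.png')"
```

```text
tool_pos: [0.5837, 0.0631, 0.0941]
contact_force: [-0.9, 5.8, 5.7]
grip_force: 64.7
tool_pos: [0.593, 0.0038, 0.0941]
contact_force: [-1.4, 6.4, 6.5]
grip_force: 64.9
target [ 0.605  -0.0778  0.0945] shift units [ 0.03 -2.75 -0.02] turn units [ 0.02  0.02 -0.02]
```

View pics/t1.png

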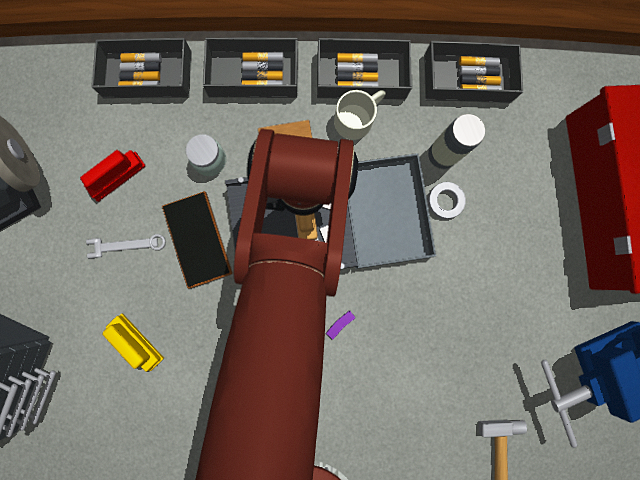

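The arm hides the chips at about (325,235) mid-sweep, and forces are benign. Finishing the pass.

```bash
python3 -m jog '[[0,0,0,0,-0.5,0,-1],[0,0,0,0,-0.5,0,-1],[0,0,0,0,-0.5,0,-1],[0,0,0,0,-0.5,0,-1],[0,0,0,0,-0.5,0,-1]]'|egrep 'pos|cont|grip'
python3 -m jog '[[0,0,0,0,-0.3,0,-1],[0,0,0,0,0,0,-1]]'|egrep 'pos|cont|grip'
python3 -c "
from h import *
cam('side','pics/s2.png')"
```

```text
tool_pos: [0.6045, -0.0702, 0.094]
contact_force: [1.1, 1.1, 2.2]
grip_force: 64.4
tool_pos: [0.606, -0.0803, 0.094]
contact_force: [-1.1, 0.9, 5.1]
grip_force: 64.7
```

View pics/s2.png

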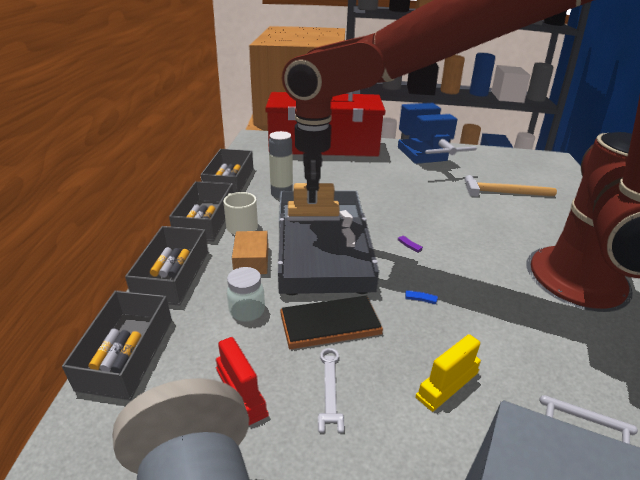

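Two chips are gone into the tray. Two remain on the right lane at (347,218) and (350,238). Lifting straight up and going back for the −x pass.

```bash
python3 -m jog '[[0,0,0,0,0,-0.5,-1],[0,0,0,0,0,-0.8,-1],[0,0,0,0,1,0,-1],[0,0,0,0,1,0,-1],[0,0,0,0,1,0,-1]]'|egrep 'pos|cont|grip'
python3 -m jog '[[0,0,0,0,1,0,-1],[0,0,0,0,1,0,-1],[0,0,0,0,1,0,-1],[0,0,0,0,0,0,-1]]'|egrep 'pos|cont|grip'
python3 -c "
from h import *
go(pl(-.024,.095),.094,99.03)
d=cam('side'); print([ (ray(d,[p],.054)[0,:2]-PC)@np.array([[np.cos(PY),-np.sin(PY)],[np.sin(PY),np.cos(PY)]]) for p in [(347,218),(350,238)]])"
```

```text
tool_pos: [0.5903, 0.0103, 0.1314]
contact_force: [0.5, 0.3, -2.4]
grip_force: 63.6
tool_pos: [0.5762, 0.1, 0.1313]
contact_force: [0.6, 0.0, -2.8]
grip_force: 63.7
target [0.5274 0.1175 0.094 ] shift units [1.51 0.83 1.25] turn units [-0.01 -0.02  0.02]
[array([-0.05771822, -0.09852764]), array([-0.05561114, -0.01621006])]
```

```bash
python3 -m jog '[[0,0,0,0.77,0.42,0,-1],[0,0,0,0.77,0.42,0,-1],[0,0,0,0,0,0.6,-1],[0,0,0,0,0,0.5,-1],[0,0,0,0,0,0.1,-1]]'|egrep 'pos|cont'
python3 -m jog '[[0,0,0,0,0,0.03,-1],[0,0,0,0,0,0,-1]]'|egrep 'pos|cont'
python3 -c "
from h import *
go(pl(-.025,-.112),.094,99.03)"
```

```text
tool_pos: [0.5271, 0.1161, 0.0943]
contact_force: [-0.4, 0.3, -2.0]
tool_pos: [0.5281, 0.1168, 0.0952]
contact_force: [0.4, -0.1, -2.2]
target [ 0.5589 -0.0871  0.094 ] shift units [ 0.05 -6.87  0.04] turn units [-0.    0.   -0.01]
```

```bash
python3 -m jog '[[0,0,0,0.03,0,0.05,-1],[0,0,0,0,-0.5,0,-1],[0,0,0,0,-0.5,0,-1],[0,0,0,0,-0.5,0,-1],[0,0,0,0,-0.5,0,-1]]'|egrep 'pos|cont'
python3 -m jog '[[0,0,0,0,-0.5,0,-1],[0,0,0,0,-0.5,0,-1],[0,0,0,0,-0.5,0,-1],[0,0,0,0,-0.5,0,-1],[0,0,0,0,-0.5,0,-1]]'|egrep 'pos|cont'
python3 -m jog '[[0,0,0,0,-0.5,0,-1],[0,0,0,0,-0.5,0,-1],[0,0,0,0,-0.5,0,-1],[0,0,0,0,-0.5,0,-1],[0,0,0,0,-0.4,0,-1]]'|egrep 'pos|cont'
python3 -m jog '[[0,0,0,0,0,0,-1],[0,0,0,0,0,0,-1]]'|egrep 'pos|cont'
python3 -c "
from h import *
cam('side','pics/s3.png')"
```

```text
tool_pos: [0.5366, 0.0563, 0.094]
contact_force: [-0.3, 1.4, -0.3]
tool_pos: [0.5483, -0.0174, 0.094]
contact_force: [-0.2, 4.0, 4.1]
tool_pos: [0.5594, -0.0886, 0.094]
contact_force: [-1.0, 3.1, 5.7]
tool_pos: [0.5595, -0.0892, 0.094]
contact_force: [0.5, -4.1, 2.1]
```

View pics/s3.png

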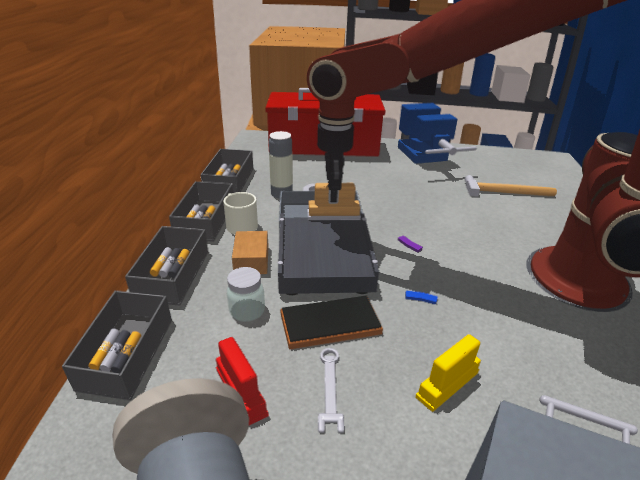

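The plate is clear; the scraper at (335,205) is past the end. Lifting and returning, then checking the tray from above.

```bash
python3 -m jog '[[0,0,0,0,0,-0.5,-1],[0,0,0,0,0,-0.9,-1],[0,0,0,0,1,0,-1],[0,0,0,0,1,0,-1],[0,0,0,0,1,0,-1]]'|egrep 'pos'
python3 -m jog '[[0,0,0,0,1,0,-1],[0,0,0,0,1,0,-1],[0,0,0,0,1,0,-1],[0,0,0,0,1,0,-1],[0,0,0,0,1,0,-1]]'|egrep 'pos'
python3 -m jog '[[0,0,-1,0,0,0,-1],[0,0,-1,0,0,0,-1],[0,0,-0.1,0,0,0,-1],[0,0,0,0,0,0,-1]]'|egrep 'pos|cont|t:'
python3 -c "
from h import *
go([.5369,.2096],.066,109.7)
d=cam('top'); cv2.imwrite('pics/t2.png',cv2.resize(d['img'][140:290,220:450],(800,522))[:,:,::-1])"
```

```text
tool_pos: [0.5432, 0.0028, 0.1346]
tool_pos: [0.5196, 0.1506, 0.1346]
t: 15.68
tool_pos: [0.5208, 0.1495, 0.1351]
tool_rot: [0.53, -3.095, -0.0]
contact_force: [-0.3, 0.3, -2.8]
target [0.5369 0.2096 0.066 ] shift units [-1.18  1.71  2.3 ] turn units [ 0.01 -0.02 -0.05]
```

View pics/t2.png

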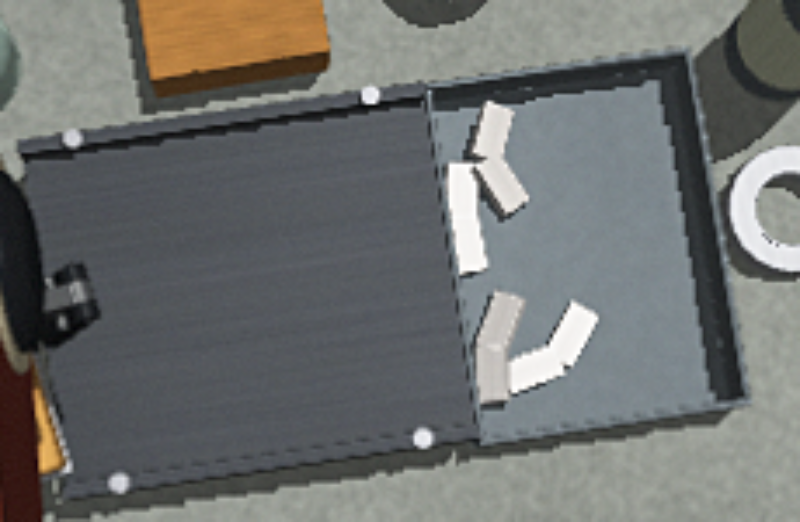

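All four chips lie in the tray, at crop (497,160), (466,220), (498,345) and (555,350). Placing the scraper.

```bash
python3 -m jog '[[0,0,-0.05,-0.6,0.86,0,-1],[0,0,0,-0.6,0.86,0,-1],[0,0,0,0,0,0.9,-1],[0,0,0,0,0,0.9,-1],[0,0,0,0,0,0.3,-1]]'|egrep 'pos|cont'
python3 -m jog '[[0,0,0,0,0,0.1,-1],[0,0,0,0,0,0,-1]]'|egrep 'pos|cont'
python3 -c "
from h import *
go([.5369,.2096],.064,109.7)"
```

```text
tool_pos: [0.5366, 0.2097, 0.0703]
contact_force: [-0.1, 0.3, -3.0]
tool_pos: [0.5389, 0.2101, 0.0706]
contact_force: [0.3, 0.2, -1.8]
target [0.5369 0.2096 0.064 ] shift units [0.07 0.01 0.22] turn units [-0.    0.02  0.  ]
```

```bash
python3 -m jog '[[0,0,0,0.05,0,0.1,-1],[0,0,0,0,0,0.07,-1],[0,0,0,0,0,0,-1],[0,0,0,0,0,0,-1]]'|egrep 'pos|cont'
python3 -m jog '[[0,0,0,0,0,0.05,-1],[0,0,0,0,0,0,-1]]'|egrep 'pos|cont'
```

```text
tool_pos: [0.5369, 0.2096, 0.0646]
contact_force: [-0.5, -0.4, -2.3]
tool_pos: [0.5372, 0.2097, 0.064]
contact_force: [-3.3, -1.7, 4.4]
```

Contact felt. Releasing and retreating straight up.

```bash
python3 -m jog '[[0,0,0,0,0,0,0],[0,0,0,0,0,0,0.5],[0,0,0,0,0,0,1],[0,0,0,0,0,0,1],[0,0,0,0,0,0,1]]'|egrep 'open|grip|cont'
python3 -m jog '[[0,0,0,0,0,-0.4,1],[0,0,0,0,0,-1,1],[0,0,0,0,0,-1,1],[0,0,0,0,0,-1,1],[0,0,0,0,0,-1,1]]'|egrep 'pos|open|grip'
python3 -m jog '[[0,0,0,0,1,-0.5,1],[0,0,0,0,1,0,1],[0,0,0,0,1,0,1],[0,0,0,0,1,0,1],[0,0,0,0,1,0,1]]'|egrep 't:|pos'
python3 -m jog '[[0,0,0,0,1,0,1],[0,0,0,0,0,0,1],[0,0,0,0,0,0,1]]'|egrep 't:|pos'
python3 -c "
from h import *
d=cam('top','pics/t3.png')"
```

```text
contact_force: [0.1, 0.4, -0.1]
opening: 0.0852
grip_force: 0.0
tool_pos: [0.537, 0.2096, 0.1971]
opening: 0.0853
grip_force: 0.0
t: 19.23
tool_pos: [0.486, 0.3517, 0.2111]
tool_rot: [-0.538, 3.094, 0.001]
t: 19.6
tool_pos: [0.4763, 0.3786, 0.2106]
tool_rot: [-0.538, 3.094, -0.0]
```

View pics/t3.png

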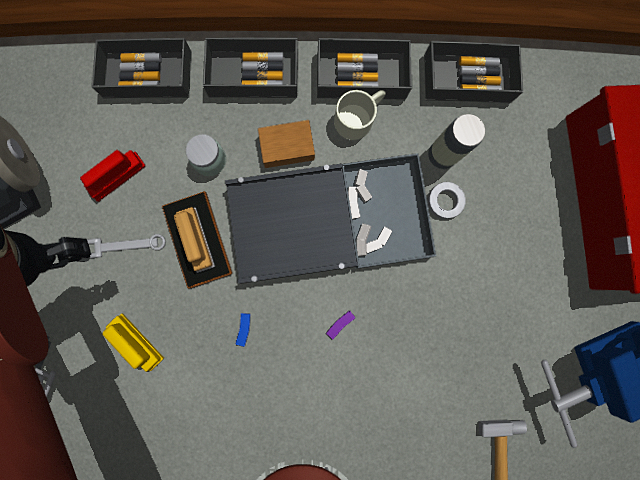

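The scraper stands upright on its rest, centred and aligned, at (193,240). All four chips are in the tray at (355-385,185-245), the bystanders haven't moved, and the arm is clear.

```bash
python3 -c "
from station import finish_job
print(finish_job())"
```

```text
the job is handed in; nothing more can be done
None
```

The job is handed in at about 20 s of the 51 s allowed: in the last picture all four chips lie in the tray, the scraper stands upright, centred and aligned on its rest, and the bystanders are where they were; the hand-in call returned no verdict.

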